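# Load the module test rack in number order and start it

## Task

Slide the three driver modules along the mat into the bays of the black test rack, each fully home against the back of its bay, filling the bays in number order: first the bay whose tag has one dot, then two dots, then three dots; any module may go in any bay, but push them, do not lift them off the mat or tip them. With all three in, press the square power key on the grey control box down until it stays in, and after that press the round start key fully down for a moment and let it spring back. Do not press either key early, and leave the bottle, the screwdriver and the screw tray where they are.

Things in the scene. Friction and masses are not known exactly. Their poses are not given: they have to be found in the camera images.
- module_a: one of three identical driver modules: aluminium block with a finned heat sink on top and a green board edge round its sides, 75 mm long (x) x 50 mm wide (y) x 36 mm high, front corners chamfered 12 mm, smooth, 0.25 kg, loose on the mat roughly in front of a bay, black connector end (+x) towards the rack. Origin: centre of its underside.
- module_b: one of three identical driver modules: aluminium block with a finned heat sink on top and a green board edge round its sides, 75 mm long (x) x 50 mm wide (y) x 36 mm high, front corners chamfered 12 mm, smooth, 0.25 kg, loose on the mat roughly in front of a bay, black connector end (+x) towards the rack. Origin: centre of its underside.
- module_c: one of three identical driver modules: aluminium block with a finned heat sink on top and a green board edge round its sides, 75 mm long (x) x 50 mm wide (y) x 36 mm high, front corners chamfered 12 mm, smooth, 0.25 kg, loose on the mat roughly in front of a bay, black connector end (+x) towards the rack. Origin: centre of its underside.
- rack: black rack fixed on the bench, 316 mm wide (y), 30 mm high: three bays at y = -90, 0, +90 mm, open above and to -x, no floor. A bay is 54 mm wide for its inner 40 mm, then flares over 25 mm to 78 mm at the mouth; a module fully home sticks out 10 mm. Origin: on the mat, middle bay's centre line, 35 mm before the back stop, 30 mm behind the mouth; x points into the bays.
- bay1 (a point): point on the mat: centre of a module fully home in the bay whose white tag shows one black dot. x points into the bay, z up. The tag, 46 x 56 x 3 mm with one black dot 16 mm across, lies on the rack's back beam right behind its bay (its centre 65 mm on along x, 30 mm up). Which bay is which varies.
- bay2 (a point): point on the mat: centre of a module fully home in the bay whose white tag shows two black dots. x points into the bay, z up. The tag, 46 x 56 x 3 mm with two black dots 16 mm across, lies on the rack's back beam right behind its bay (its centre 65 mm on along x, 30 mm up). Which bay is which varies.
- bay3 (a point): point on the mat: centre of a module fully home in the bay whose white tag shows three black dots. x points into the bay, z up. The tag, 46 x 56 x 3 mm with three black dots 16 mm across, lies on the rack's back beam right behind its bay (its centre 65 mm on along x, 30 mm up). Which bay is which varies.
- power_top (a point): centre of the top face of the square power key, a grey cap 34 x 34 mm standing 14 mm above its black base on the grey control box (box 170 x 90 x 50 mm, fixed on the bench to the robot's right); 78 mm above the mat while up. Moves with the key; z up.
- power_key (a joint): travel of the square power key: 0 up, 0.008 m fully down; takes about 3 N, and it stays where it is pushed.
- start_key_top (a point): centre of the top face of the round start key, a grey cap 30 mm across in a black housing, on the same control box, about 76 mm from the power key (they may change places). Moves with the key.
- start_key (a joint): travel of the round start key: 0 up, 0.006 m fully down; a spring of about 4 N at full travel brings it back.
- flux_bottle: white bottle, 44 mm across, 110 mm high; bystander. Origin: centre of its underside.
- screwdriver: screwdriver lying on the mat; bystander. Origin near its middle, x towards its tip.
- screw_tray: small open black tray 100 x 70 x 30 mm; bystander. Origin: centre of its underside.
There are look-alikes about, which are no part of the job. Leave any yellow look-alike of the module_a alone.

How it is judged:
By the outcome, as a careful person would: the job done as asked, in the order asked, and still so for the second after the job is handed in, with the robot touching nothing.
It also fails if it takes over 67 s, if anything falls off the work surface, if the arm or the gripper's body presses on something with over 40 N, if the wrist force passes 120 N, or if a joint passes its speed limit or range.

## Robot

A 6-joint arm with a two-finger parallel gripper is mounted at the origin on the work surface. World frame = base frame: x ahead of the robot, y to its left, z up, the work surface at z = 0. Lengths are in m, angles in degrees, forces in N, time in s.
With the tool pointing down it reaches from about 0.375 to 0.9 m from the base axis. Payload 3.1 kg.
Tool frame: the origin (TCP) lies at the very end of the fingers, on their centre line; the grasp point (between the pads) lies 19 mm behind it (bot.tcp_to_grasp is the distance from the TCP to the grasp point, in m); z points along the fingers, y is the line along which they close (so a half turn about z gives the same grasp; the last joint's range is limited). The gripper opens to 87 mm and grips with 3 to 60 N. Pads are 19 mm wide; open, the fingers measure 117 mm over their backs; the gripper's body (75 mm by 190 mm) begins 51 mm behind the grasp point.
Start: joints at [65.403, 30.224, 82.088, -0, 67.689, -10.227], TCP at [0.155, 0.605, 0.183] pointing down, gripper open.
Joint ranges: [-176.69, 176.69], [-43.24, 126.21], [12.49, 139.97], [-82, 262], [0, 151.66], [-163.58, 163.58]. Speed limits (degrees/s): [159.86, 159.86, 180, 180, 180, 180].

## Interface

Orientations are given as a 3x3 rotation matrix whose columns are the frame's x, y, z axes.
In Python, from rig import telemetry, capture, camera_info, job, bot gives the robot as it stands. The module is installed in compiled form; this text tells all that it offers.
- The arm moves only by the tool carry_out, never from a script. Its argument "deltas" is a list that holds one entry, the list of rows, each a list of 7 numbers: the shift along the tool's x, y, z scaled (see below), then the turn, a rotation vector about the tool's x, y, z scaled (see below), then the closure, from -1 (fully open) to 1 (shut). In form: [[[dx, dy, dz, ax, ay, az, claw], ...]]. A call has exactly 10 rows; each row is the pose to reach, as a shift and turn from the pose commanded when the call began, along the tool's axes at that moment, turning the shorter way round; what a row does not reach only later rows make up. The controller multiplies each number of a shift by 15 cm and each number of a turn by 360 degrees. A row lasts 1/12 s, in which the tool goes at most 41.7 mm and 7.16 degrees, less where a joint would pass 70% of its speed; a pose out of reach is approached as far as the arm can. A call with a number of a shift or a turn outside -1 to 1 is refused whole. A call with a gripper value outside its range is refused whole. The fingers move at their own pace and stop on an object; the grip force is fixed at half the most. Time passes only in rows, so rows that repeat a pose let the fingers close, or fill a call up. It gives the time, the measured TCP pose, the force, the opening and the grip force at its end, in the units of the state.
- telemetry.read_state(): the state, without advancing time (a new reading comes with each control period).
- capture(name): name is "side" or "top" or "wrist"; returns the picture (384x512x3 uint8, red, green, blue); there is no depth.
- camera_info(name): a dict with "mtx" (3x3 intrinsics, pixels), "cam_to_world" (4x4, takes a point from camera to world coordinates); the wrist camera has in their place "T_tool_cam" (4x4, takes a point from camera to tool coordinates, whose origin is the TCP and whose axes are the flange's). Camera axes: x right, y down, z forward; pixel columns grow to the right and rows downward; lengths in m; the calibration is good to about 2 mm. A picture is of the moment at which its call begins: read the wrist's pose just before it. camera_info takes no time and is no camera call.
- job.hand_in(): hands the job in; it is judged then, once.
The state is a dict: "time_s": time; "joint_positions": joint angles; "qvel": joint speeds; "tau": joint torques, N m; "position": TCP position; "tcp_rot": TCP orientation; "force": force on the tool from outside, world axes, zero at the start; "moment": the same for the moment, N m; "opening": opening from 0.0 (shut) to 1.0 (fully open); "grasp_force": force on a finger pad.
Only numpy, scipy, OpenCV 4.12 (cv2) and the standard library are available. Lean on these libraries where they do the work, as an engineer would, in place of code of your own. Each camera call takes 0.05 s, during which the arm holds its last target. There are 200 camera calls.

## Working session

There is one attempt and no reset: what is moved stays moved. The work goes in short steps, Python scripts to look and compute and a tool call to move; the robot and the scene stay as the last step left them, time stands still between calls to the robot, and variables do not carry over. Pictures are saved under pics/ and viewed, at most 11 in all, crops included, and the job is handed in when it is done.

Besides the shell and the picture viewer there is one more tool, called after "Request:" in YAML: its name, and indented under it one key for each argument. carry_out: Moves the arm, as the interface text tells. Its arguments: {"type":"object","properties":{"deltas":{"type":"array","items":{"type":"array","items":{"type":"array","items":{"type":"number"}}}}},"required":["deltas"]}

```bash
mkdir -p pics; python3 - <<'E'
from rig import telemetry, capture, camera_info, job, bot
import cv2,numpy as np
for n in ["top","side"]:
    im=capture(n); cv2.imwrite(f"pics/{n}0.png",im[:,:,::-1])
    c=camera_info(n); print(n,np.round(c["mtx"],1).tolist(),np.round(c["cam_to_world"],4).tolist())
s=telemetry.read_state(); print(s)
print(camera_info("wrist"))
E
```

```text
top [[405.0, 0.0, 253.0], [0.0, 405.0, 189.6], [0.0, 0.0, 1.0]] [[0.008, -0.999, 0.045, 0.4868], [-1.0, -0.0081, -0.0014, 0.0048], [0.0017, -0.045, -0.999, 1.0915], [0.0, 0.0, 0.0, 1.0]]
side [[351.8, 0.0, 260.1], [0.0, 351.8, 189.9], [0.0, 0.0, 1.0]] [[0.9976, -0.0468, 0.0519, 0.4775], [-0.0697, -0.7182, 0.6923, -0.6237], [0.0049, -0.6943, -0.7197, 0.731], [0.0, 0.0, 0.0, 1.0]]
{'time_s': 0.1, 'joint_positions': array([ 6.54036049e+01,  3.02736911e+01,  8.21466960e+01, -2.94937413e-04,
        6.76891308e+01, -1.02290554e+01]), 'qvel': array([ 0.0355846 , -0.10166389, -0.1788218 ,  0.0010979 ,  0.18193096,
       -0.00943703]), 'tau': array([-2.59615399e-04, -4.40985775e+01, -1.77149999e+01,  6.34933147e-02,
        5.33717754e-02, -6.72245142e-05]), 'position': array([0.15477776, 0.60479979, 0.18228204]), 'tcp_rot': array([[-9.68725118e-01,  2.48135084e-01, -7.91259539e-04],
       [ 2.48136120e-01,  9.68723613e-01, -1.73998965e-03],
       [ 3.34759320e-04, -1.88191176e-03, -9.99998173e-01]]), 'force': array([0.33696508, 0.18589015, 0.16807056]), 'moment': array([-0.01838857,  0.01594762,  0.06160424]), 'grasp_force': 0.0, 'opening': 1.0037031277077033}
{'mtx': array([[301.30673762,   0.        , 257.18685775],
       [  0.        , 301.30673762, 196.21429956],
       [  0.        ,   0.        ,   1.        ]]), 'T_tool_cam': array([[ 1.21683704e-04, -9.64472803e-01, -2.64182128e-01,
         7.24663782e-02],
       [ 9.99999813e-01, -4.10220724e-05,  6.10368141e-04,
        -3.48303071e-04],
       [-5.99520770e-04, -2.64182153e-01,  9.64472618e-01,
        -2.00873102e-01],
       [ 0.00000000e+00,  0.00000000e+00,  0.00000000e+00,
         1.00000000e+00]])}
```

View pics/top0.png

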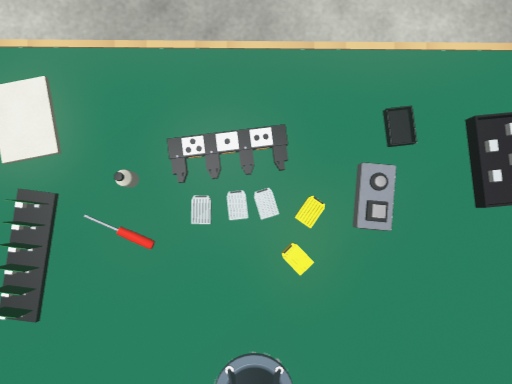

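View pics/side0.png

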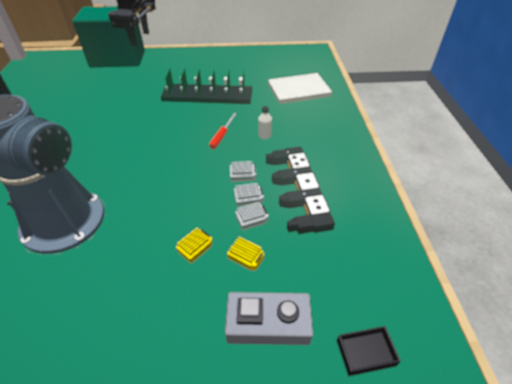

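```bash
cat >h.py <<'E'
from rig import telemetry, capture, camera_info, job, bot
import cv2,numpy as np
def cast(n,px,z,R=None,p=None):
    c=camera_info(n); K=c["mtx"]
    if n=="wrist":
        T=np.eye(4);T[:3,:3]=R;T[:3,3]=p;T=T@c["T_tool_cam"]
    else: T=c["cam_to_world"]
    px=np.atleast_2d(np.array(px,float))
    d=np.c_[px,np.ones(len(px))]@np.linalg.inv(K).T@T[:3,:3].T
    o=T[:3,3]; return o+d*((z-o[2])/d[:,2])[:,None]
def blobs(m,lo,hi):
    n,l,s,c=cv2.connectedComponentsWithStats(m.astype(np.uint8))
    return [(i,c[i],s[i,4],l==i) for i in range(1,n) if lo<s[i,4]<hi]
E
python3 - <<'E'
from h import *
im=capture("top"); hsv=cv2.cvtColor(im,cv2.COLOR_RGB2HSV)
cv2.imwrite("pics/topcrop.png",cv2.resize(im[110:270,110:410,::-1],None,fx=2.6,fy=2.6,interpolation=cv2.INTER_CUBIC))
m=(hsv[...,1]<70)&(hsv[...,2]>130)
for i,c,a,k in blobs(m[:270,110:410],60,900):
    c=c+[110,0]; ys,xs=np.nonzero(k); r=cv2.minAreaRect(np.c_[xs,ys].astype(np.float32))
    print(np.round(c,1),a,np.round(r[1],1),round(r[2],1),[np.round(cast("top",c,z)[0][:2],4).tolist() for z in (.0315,.036,.078)])
E
```

```text
[260.7 136.8] 375 [18.2 22.5] 82.9 [[0.674, -0.0158], [0.6732, -0.0157], [0.6658, -0.0149]]
[226.8 141. ] 400 [18.4 22.6] 82.9 [[0.6621, 0.0736], [0.6614, 0.0733], [0.6544, 0.0706]]
[192.7 145. ] 363 [18.4 22.6] 82.9 [[0.6507, 0.1632], [0.65, 0.1625], [0.6435, 0.1563]]
[124.7 177.7] 164 [15.2 16.8] 18.4 [[0.563, 0.3402], [0.5626, 0.3388], [0.5596, 0.3255]]
[380.  180.9] 96 [10. 10.] 90.0 [[0.5602, -0.3295], [0.5599, -0.3281], [0.557, -0.3148]]
[265.7 203.5] 535 [28.5 19.4] 73.3 [[0.4983, -0.0299], [0.4983, -0.0298], [0.4978, -0.0284]]
[236.8 205.3] 536 [28.7 19.6] 84.3 [[0.4932, 0.0455], [0.4932, 0.0453], [0.493, 0.0437]]
[200.5 209.7] 550 [28. 19.] 90.0 [[0.4808, 0.1402], [0.4808, 0.1397], [0.481, 0.1343]]
[378.6 210.8] 175 [13. 13.] 90.0 [[0.4817, -0.3255], [0.4818, -0.3241], [0.482, -0.311]]
```

View pics/topcrop.png

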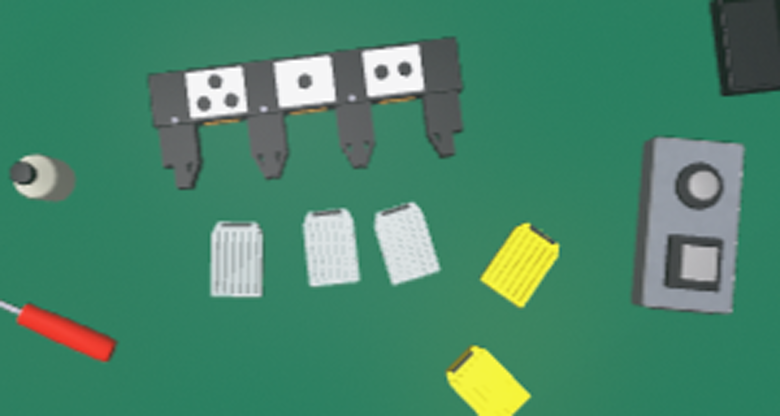

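Request:
carry_out:
  deltas:
    - [[-0.08,-0.1,0,0,0,0,0.54],[-0.16,-0.2,0,0,0,0,0.54],[-0.25,-0.3,0,0,0,0,0.54],[-0.33,-0.4,0,0,0,0,0.54],[-0.41,-0.5,0,0,0,0,0.54],[-0.5,-0.6,0,0,0,0,0.54],[-0.58,-0.7,0,0,0,0,0.54],[-0.66,-0.8,0,0,0,0,0.54],[-0.75,-0.9,0,0,0,0,0.54],[-0.83,-1,0,0,0,0,0.54]]

```text
time_s: 0.98
position: [0.2387, 0.4282, 0.183]
tcp_rot: [[-0.969, 0.248, -0.0], [0.248, 0.969, -0.0], [0.0, -0.0, -1.0]]
force: [0.5, -0.1, -0.4]
opening: 0.325
grasp_force: 0.0
```

Request:
carry_out:
  deltas:
    - [[-0.08,-0.1,0,0,0,0,0.54],[-0.16,-0.2,0,0,0,0,0.54],[-0.25,-0.3,0,0,0,0,0.54],[-0.33,-0.4,0,0,0,0,0.54],[-0.41,-0.5,0,0,0,0,0.54],[-0.5,-0.6,0,0,0,0,0.54],[-0.58,-0.7,0,0,0,0,0.54],[-0.66,-0.8,0,0,0,0,0.54],[-0.75,-0.9,0,0,0,0,0.54],[-0.83,-1,0,0,0,0,0.54]]

```text
time_s: 1.82
position: [0.3222, 0.2521, 0.1831]
tcp_rot: [[-0.969, 0.248, 0.0], [0.248, 0.969, -0.0], [-0.0, -0.0, -1.0]]
force: [0.0, 0.2, 0.1]
opening: 0.229
grasp_force: 0.0
```

Request:
carry_out:
  deltas:
    - [[-0.08,-0.1,0,0,0,0,0.54],[-0.16,-0.2,0,0,0,0,0.54],[-0.25,-0.3,0,0,0,0,0.54],[-0.33,-0.4,0,0,0,0,0.54],[-0.41,-0.5,0,0,0,0,0.54],[-0.5,-0.6,0,0,0,0,0.54],[-0.58,-0.7,0,0,0,0,0.54],[-0.66,-0.8,0,0,0,0,0.54],[-0.75,-0.9,0,0,0,0,0.54],[-0.83,-1,0,0,0,0,0.54]]

```text
time_s: 2.65
position: [0.4056, 0.0759, 0.1831]
tcp_rot: [[-0.969, 0.248, 0.0], [0.248, 0.969, 0.0], [-0.0, 0.0, -1.0]]
force: [0.1, 0.1, 0.0]
opening: 0.229
grasp_force: 0.0
```

Request:
carry_out:
  deltas:
    - [[-0.02,-0.02,0.06,0,0,-0.006,0.54],[-0.03,-0.04,0.12,0,0,-0.012,0.54],[-0.05,-0.06,0.18,0,0,-0.018,0.54],[-0.07,-0.08,0.24,0,0,-0.024,0.54],[-0.09,-0.11,0.3,0,0,-0.03,0.54],[-0.11,-0.14,0.36,0,0,-0.04,0.54],[-0.13,-0.17,0.42,0,0,-0.05,0.54],[-0.15,-0.2,0.5,0,0,-0.06,0.54],[-0.164,-0.212,0.55,0,0,-0.0606,0.54],[-0.164,-0.212,0.55,0,0,-0.0606,0.54]]

```text
time_s: 3.48
position: [0.4205, 0.0397, 0.0995]
tcp_rot: [[-0.992, -0.127, -0.003], [-0.127, 0.992, 0.0], [0.003, 0.001, -1.0]]
force: [-0.0, 0.3, 1.3]
opening: 0.23
grasp_force: 0.0
```

```bash
python3 - <<'E'
from h import *
s=telemetry.read_state(); R,p=s["tcp_rot"],s["position"]; print(p)
im=capture("wrist"); hsv=cv2.cvtColor(im,cv2.COLOR_RGB2HSV)
cv2.imwrite("pics/w1.png",im[:,:,::-1])
m=((hsv[...,1]<70)&(hsv[...,2]>130)).astype(np.uint8)
m=cv2.morphologyEx(m,cv2.MORPH_CLOSE,np.ones((5,5)))
for i,c,a,k in blobs(m,300,30000):
    ys,xs=np.nonzero(k)
    for z in (.0315,.036):
        w=cast("wrist",np.c_[xs,ys],z,R,p)[:,:2]
        r=cv2.minAreaRect((w*1000).astype(np.float32))
        print(np.round(c),a,z,np.round(r[0],1),np.round(r[1],1),round(r[2],1))
E
```

```text
[0.42051072 0.03967132 0.09945949]
[257. 241.] 923 0.0315 [466.1  45.7] [27.2 33.4] 6.5
[257. 241.] 923 0.036 [464.2  45.4] [26.8 32.8] 6.5
[ 44. 274.] 1457 0.0315 [ 527.4 -160.6] [18.8 90.1] 7.3
[ 44. 274.] 1457 0.036 [ 524.4 -157.4] [18.5 88.6] 7.3
[256. 277.] 2364 0.0315 [508.2  48.3] [ 35.9 104.9] 7.3
[256. 277.] 2364 0.036 [505.6  48. ] [ 35.3 103.2] 7.3
[468. 274.] 1383 0.0315 [474.3 259.5] [17.8 86.8] 7.3
[468. 274.] 1383 0.036 [472.2 255.6] [17.5 85.4] 7.3
```

View pics/w1.png

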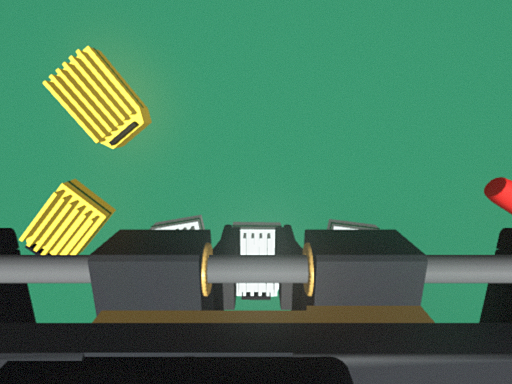

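Request:
carry_out:
  deltas:
    - [[0,0,0.06,0,0,0,0.54],[0,0,0.12,0,0,0,0.54],[0,0,0.2,0,0,0,0.54],[0,0,0.28,0,0,0,0.54],[0,0,0.36,0,0,0,0.54],[0,0,0.44,0,0,0,0.54],[0,0,0.52,0,0,0,0.54],[0,0,0.58,0,0,0,0.54],[0,0,0.6,0,0,0,0.54],[0,0,0.6,0,0,0,0.54]]

```text
time_s: 4.37
position: [0.4211, 0.0401, 0.0105]
tcp_rot: [[-0.992, -0.129, -0.001], [-0.129, 0.992, 0.0], [0.001, 0.0, -1.0]]
force: [-0.7, -0.0, 0.5]
opening: 0.231
grasp_force: 0.0
```

Request:
carry_out:
  deltas:
    - [[-0.04,0,0,0,0,0,0.54],[-0.08,0,0,0,0,0,0.54],[-0.12,0,0,0,0,0,0.54],[-0.16,0,0,0,0,0,0.54],[-0.2,0,0,0,0,0,0.54],[-0.24,0,0,0,0,0,0.54],[-0.28,0,0,0,0,0,0.54],[-0.32,0,0,0,0,0,0.54],[-0.36,0,0,0,0,0,0.54],[-0.4,0,0,0,0,0,0.54]]

```text
time_s: 5.2
position: [0.4812, 0.0478, 0.0106]
tcp_rot: [[-0.992, -0.13, -0.0], [-0.13, 0.992, 0.0], [0.0, 0.0, -1.0]]
force: [0.3, -0.4, -0.2]
opening: 0.23
grasp_force: 0.0
```

```bash
cat >look.py <<'E'
from h import *
import sys
im=capture("top"); hsv=cv2.cvtColor(im,cv2.COLOR_RGB2HSV)
s=telemetry.read_state();print("tcp",np.round(s["position"],4),s["time_s"])
H={1:(.5976,.0652),2:(.6095,-.0242),3:(.5862,.1548)}
m=(hsv[...,1]<70)&(hsv[...,2]>130)
for i,c,a,k in blobs(m[:240,150:300],60,900):
    c=c+[150,0]; ys,xs=np.nonzero(k); r=cv2.minAreaRect(np.c_[xs,ys].astype(np.float32))
    w=cast("top",c,.036)[0][:2]; b=min(H,key=lambda b:abs(np.dot(w-H[b],(-.129,.9916)))); d=w-H[b]
    print(np.round(c),a,np.round(r[1],1),round(r[2],1),"bay",b,"rel mm",round(1e3*d@(.9916,.129),1),round(1e3*d@(-.129,.9916),1))
if len(sys.argv)>1: cv2.imwrite(sys.argv[1],cv2.resize(im[110:270,130:330,::-1],None,fx=3,fy=3,interpolation=cv2.INTER_CUBIC))
E
python3 look.py
```

```text
tcp [0.4832 0.0476 0.0107] 5.25
[261. 137.] 385 [18.4 22.6] 82.9 bay 2 rel mm 64.1 0.3
[227. 141.] 410 [18.6 22.8] 82.9 bay 1 rel mm 64.0 -0.1
[193. 145.] 381 [18.7 23. ] 83.3 bay 3 rel mm 63.6 -0.7
```

Request:
carry_out:
  deltas:
    - [[-0.03,0,0,0,0,0,0.54],[-0.06,0,0,0,0,0,0.54],[-0.09,0,0,0,0,0,0.54],[-0.12,0,0,0,0,0,0.54],[-0.15,0,0,0,0,0,0.54],[-0.18,0,0,0,0,0,0.54],[-0.21,0,0,0,0,0,0.54],[-0.24,0,0,0,0,0,0.54],[-0.27,0,0,0,0,0,0.54],[-0.3,0,0,0,0,0,0.54]]

```text
time_s: 6.08
position: [0.5256, 0.0536, 0.0106]
tcp_rot: [[-0.992, -0.13, -0.0], [-0.13, 0.992, -0.0], [0.0, 0.0, -1.0]]
force: [-0.1, -0.1, -0.2]
opening: 0.231
grasp_force: 0.0
```

```bash
python3 look.py pics/t2.png; python3 -c "
from h import *
cv2.imwrite('pics/s2.png',cv2.resize(capture('side')[120:250,210:350,::-1],None,fx=4,fy=4,interpolation=cv2.INTER_CUBIC))"
```

```text
tcp [0.5272 0.0535 0.0108] 6.1333
[261. 137.] 385 [18.4 22.6] 82.9 bay 2 rel mm 64.1 0.3
[227. 141.] 409 [18.5 22.8] 82.9 bay 1 rel mm 64.1 -0.2
[193. 145.] 381 [18.7 23. ] 83.3 bay 3 rel mm 63.6 -0.7
[267. 209.] 300 [19.1 19.3] 73.3 bay 2 rel mm -126.4 7.3
[237. 212.] 141 [18.4  9.4] 11.3 bay 1 rel mm -124.7 -4.9
[195. 217.] 68 [8.4 9.8] 66.8 bay 3 rel mm -122.3 15.7
[182. 226.] 175 [ 8.5 24.4] 12.5 bay 3 rel mm -143.5 52.4
[248. 231.] 136 [16.  9.] 90.0 bay 1 rel mm -175.8 -26.0
```

View pics/s2.png

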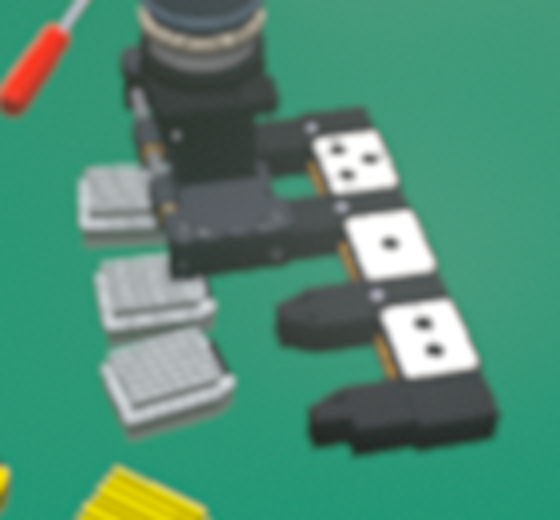

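```bash
python3 - <<'E'
from h import *
s=telemetry.read_state();p=s["position"];R=s["tcp_rot"]
for n in("side","top"):
    c=camera_info(n);T=np.linalg.inv(c["cam_to_world"])
    for nm,q in [("tcp",p),("body",p+[0,0,.07]),("modstart",np.array([.4932,.0453,.036])),("bay1",np.array([.5976,.0652,.036]))]:
        v=c["mtx"]@(T[:3,:3]@q+T[:3,3]); v=v[:2]/v[2]; print(n,nm,np.round(v),"crop",np.round((v-[210,120])*4))
E
```

```text
side tcp [259. 194.] crop [198. 296.]
side body [260. 176.] crop [198. 224.]
side modstart [248. 190.] crop [150. 282.]
side bay1 [285. 184.] crop [298. 254.]
top tcp [234. 193.] crop [ 97. 291.]
top body [233. 192.] crop [ 92. 287.]
top modstart [237. 205.] crop [107. 341.]
top bay1 [230. 165.] crop [ 78. 181.]
```

View pics/t2.png

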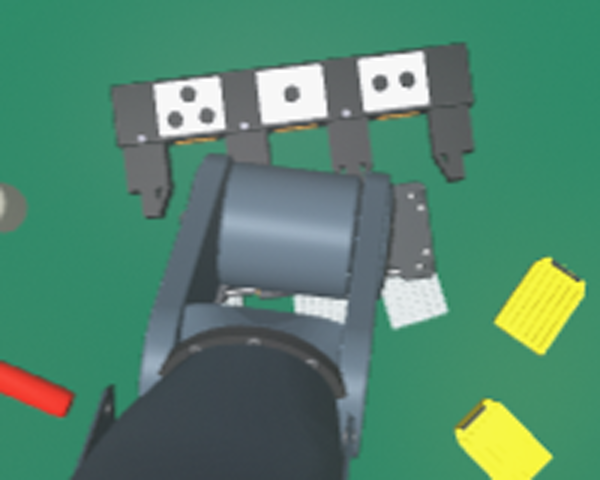

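```bash
python3 - <<'E'
from h import *
s=telemetry.read_state();p=s["position"];R=s["tcp_rot"]
print(s["time_s"],p,s["joint_positions"])
for n,o,k in(("side",[210,120],4),("top",[130,110],3)):
    c=camera_info(n);T=np.linalg.inv(c["cam_to_world"])
    for x,y,z in [(0,0,0),(-.01,-.025,0),(-.01,-.025,-.07)]+[(a,b,-h) for h in (.07,.12) for a in(.0375,-.0375) for b in (-.095,.095)]:
        q=p+R@np.array([x,y,z]); v=c["mtx"]@(T[:3,:3]@q+T[:3,3]); v=v[:2]/v[2]; print(n,(x,y,z),"crop",np.round((v-o)*k))
E
```

```text
6.1833 [0.52653399 0.05347605 0.01072649] [-6.30787728e+00  3.84727284e+01  1.03545804e+02  8.36266467e-04
  3.78932002e+01 -1.03760257e+02]
side (0, 0, 0) crop [198. 296.]
side (-0.01, -0.025, 0) crop [219. 320.]
side (-0.01, -0.025, -0.07) crop [221. 248.]
side (0.0375, -0.095, -0.07) crop [169. 337.]
side (0.0375, 0.095, -0.07) crop [120. 140.]
side (-0.0375, -0.095, -0.07) crop [287. 319.]
side (-0.0375, 0.095, -0.07) crop [223. 127.]
side (0.0375, -0.095, -0.12) crop [168. 280.]
side (0.0375, 0.095, -0.12) crop [117.  84.]
side (-0.0375, -0.095, -0.12) crop [291. 263.]
side (-0.0375, 0.095, -0.12) crop [224.  71.]
top (0, 0, 0) crop [313. 248.]
top (-0.01, -0.025, 0) crop [339. 234.]
top (-0.01, -0.025, -0.07) crop [337. 230.]
top (0.0375, -0.095, -0.07) crop [428. 276.]
top (0.0375, 0.095, -0.07) crop [201. 304.]
top (-0.0375, -0.095, -0.07) crop [417. 187.]
top (-0.0375, 0.095, -0.07) crop [190. 215.]
top (0.0375, -0.095, -0.12) crop [431. 275.]
top (0.0375, 0.095, -0.12) crop [192. 305.]
top (-0.0375, -0.095, -0.12) crop [419. 182.]
top (-0.0375, 0.095, -0.12) crop [181. 211.]
```

```bash
python3 - <<'E'
from h import *
print({k:getattr(bot,k) for k in dir(bot) if not k.startswith("_")})
s=telemetry.read_state()
w=capture("wrist")[:,:,::-1].copy()
c=camera_info("wrist");T=np.linalg.inv(c["T_tool_cam"])
for h in (0,-.05):
  for y in (-.025,-.01,.01,.025):
    v=c["mtx"]@(T[:3,:3]@np.array([0,y,h])+T[:3,3]);v=v[:2]/v[2];print(h,y,np.round(v,1))
    cv2.circle(w,tuple(int(a) for a in v),2,(0,0,255) if h==0 else (255,0,255),-1)
sd=cv2.imread("pics/side0.png")
c=camera_info("side");T=np.linalg.inv(c["cam_to_world"])
v=c["mtx"]@(T[:3,:3]@np.array([.155,.605,.183])+T[:3,3]);v=v[:2]/v[2];print("side tcp start",v)
a=cv2.resize(sd[0:80,80:180],(400,320),interpolation=cv2.INTER_CUBIC)
q=((v-[80,0])*4).astype(int);cv2.circle(a,tuple(int(i) for i in q),3,(0,0,255),-1)
b=cv2.resize(w[180:340,160:360],(400,320),interpolation=cv2.INTER_CUBIC)
cv2.imwrite("pics/cmp.png",np.hstack([a,b]))
E
```

```text
{'PlanningError': <class 'rig.PlanningError'>, 'tcp_to_grasp': 0.0187}
0 -0.025 [221.9 220.1]
0 -0.01 [243.2 220.1]
0 0.01 [271.5 220.1]
0 0.025 [292.7 220.1]
-0.05 -0.025 [211.7 251.3]
-0.05 -0.01 [239.1 251.3]
-0.05 0.01 [275.7 251.3]
-0.05 0.025 [303.1 251.3]
side tcp start [142.68586716  50.46690851]
```

View pics/cmp.png

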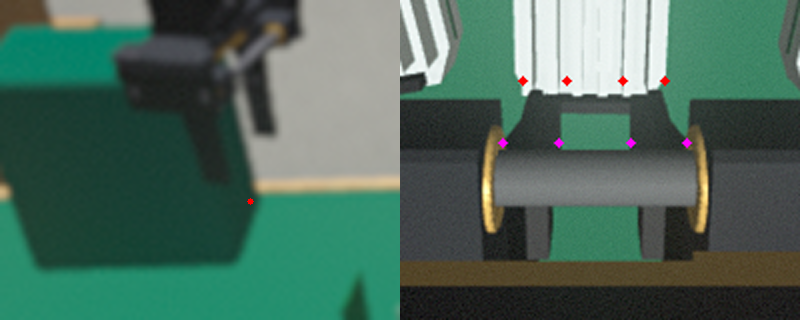

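The side and wrist views show the real fingertips about 47 mm above the reported TCP: the finger gap in the wrist image, the body's position in the side view and the zero push force all agree. I'll retreat behind the module and descend with a force check.

Request:
carry_out:
  deltas:
    - [[0.07,0,0,0,0,0,0.54],[0.14,0,0,0,0,0,0.54],[0.21,0,0,0,0,0,0.54],[0.28,0,0,0,0,0,0.54],[0.35,0,0,0,0,0,0.54],[0.42,0,0,0,0,0,0.54],[0.5,0,0,0,0,0,0.54],[0.6,0,0,0,0,0,0.54],[0.7,0,0,0,0,0,0.54],[0.7,0,0,0,0,0,0.54]]

```text
time_s: 7.07
position: [0.4161, 0.0405, 0.0106]
tcp_rot: [[-0.992, -0.129, -0.007], [-0.129, 0.992, 0.001], [0.007, 0.002, -1.0]]
force: [-0.7, 0.3, 0.9]
opening: 0.227
grasp_force: 0.0
```

Request:
carry_out:
  deltas:
    - [[0,0,0.03,0,0,0,0.54],[0,0,0.06,0,0,0,0.54],[0,0,0.09,0,0,0,0.54],[0,0,0.12,0,0,0,0.54],[0,0,0.15,0,0,0,0.54],[0,0,0.17,0,0,0,0.54],[0,0,0.19,0,0,0,0.54],[0,0,0.2,0,0,0,0.54],[0,0,0.2,0,0,0,0.54],[0,0,0.2,0,0,0,0.54]]

```text
time_s: 7.9
position: [0.4211, 0.0399, -0.0194]
tcp_rot: [[-0.992, -0.13, -0.0], [-0.13, 0.992, 0.0], [0.0, 0.0, -1.0]]
force: [0.2, 0.8, -0.4]
opening: 0.228
grasp_force: 0.0
```

Request:
carry_out:
  deltas:
    - [[0,0,0.01,0,0,0,0.54],[0,0,0.02,0,0,0,0.54],[0,0,0.03,0,0,0,0.54],[0,0,0.04,0,0,0,0.54],[0,0,0.05,0,0,0,0.54],[0,0,0.06,0,0,0,0.54],[0,0,0.07,0,0,0,0.54],[0,0,0.08,0,0,0,0.54],[0,0,0.09,0,0,0,0.54],[0,0,0.1,0,0,0,0.54]]

```text
time_s: 8.73
position: [0.4212, 0.0399, -0.0345]
tcp_rot: [[-0.992, -0.13, 0.0], [-0.13, 0.992, -0.0], [-0.0, -0.0, -1.0]]
force: [0.6, -0.2, 0.5]
opening: 0.233
grasp_force: 0.0
```

Request:
carry_out:
  deltas:
    - [[-0.04,0,0,0,0,0,0.54],[-0.08,0,0,0,0,0,0.54],[-0.12,0,0,0,0,0,0.54],[-0.16,0,0,0,0,0,0.54],[-0.2,0,0,0,0,0,0.54],[-0.24,0,0,0,0,0,0.54],[-0.28,0,0,0,0,0,0.54],[-0.32,0,0,0,0,0,0.54],[-0.36,0,0,0,0,0,0.54],[-0.4,0,0,0,0,0,0.54]]

```text
time_s: 9.57
position: [0.481, 0.0478, -0.0344]
tcp_rot: [[-0.992, -0.13, -0.0], [-0.13, 0.992, 0.0], [0.0, 0.0, -1.0]]
force: [-1.6, -0.6, -0.0]
opening: 0.233
grasp_force: 0.9
```

```bash
cat >side.py <<'E'
# whitish blobs in the side view -> rack-frame position of module tops
from h import *
import sys
im=capture("side"); hsv=cv2.cvtColor(im,cv2.COLOR_RGB2HSV)
s=telemetry.read_state();print("tcp",np.round(s["position"],4),"F",np.round(s["force"],1),s["time_s"])
H={1:(.5976,.0652),2:(.6095,-.0242),3:(.5862,.1548)}
x=np.array(s["position"][:2])-H[1]; print("tcp x'",round(x@(.9916,.129),4))
m=(hsv[...,1]<70)&(hsv[...,2]>105)
k0=np.zeros_like(m);k0[135:245,215:340]=1
for i,c,a,k in blobs(m&k0,40,1500):
    w=cast("side",c,.034)[0][:2]; b=min(H,key=lambda b:abs(np.dot(w-H[b],(-.129,.9916)))); d=w-H[b]
    print(np.round(c,1),a,"bay",b,"rel mm",round(1e3*d@(.9916,.129),1),round(1e3*d@(-.129,.9916),1))
if len(sys.argv)>1: cv2.imwrite(sys.argv[1],cv2.resize(im[120:250,210:350,::-1],None,fx=4,fy=4,interpolation=cv2.INTER_CUBIC))
E
python3 side.py pics/s3.png
```

```text
tcp [ 0.4834  0.0476 -0.0342] F [0.6 0.1 0.1] 9.6167
tcp x' -0.1155
[241.9 145.4] 152 bay 3 rel mm -89.6 101.4
[297.9 159.9] 309 bay 3 rel mm 64.2 1.4
[306.4 180.5] 360 bay 1 rel mm 64.0 1.9
[255.8 208.1] 883 bay 2 rel mm -96.1 18.2
[316.2 203.8] 416 bay 2 rel mm 64.0 2.1
```

Request:
carry_out:
  deltas:
    - [[-0.03,0,0,0,0,0,0.54],[-0.06,0,0,0,0,0,0.54],[-0.09,0,0,0,0,0,0.54],[-0.12,0,0,0,0,0,0.54],[-0.15,0,0,0,0,0,0.54],[-0.18,0,0,0,0,0,0.54],[-0.21,0,0,0,0,0,0.54],[-0.24,0,0,0,0,0,0.54],[-0.27,0,0,0,0,0,0.54],[-0.3,0,0,0,0,0,0.54]]

```text
time_s: 10.45
position: [0.5214, 0.0543, -0.0348]
tcp_rot: [[-0.991, -0.13, -0.008], [-0.13, 0.992, 0.001], [0.008, 0.002, -1.0]]
force: [-7.2, 1.9, 1.6]
opening: 0.23
grasp_force: 3.1
```

```bash
python3 side.py pics/s4.png
```

```text
tcp [ 0.5235  0.0542 -0.0347] F [-1.3  0.1 -0.5] 10.5
tcp x' -0.0749
[258.5 143. ] 156 bay 3 rel mm -36.3 103.3
[297.9 159.9] 306 bay 3 rel mm 64.3 1.5
[238.4 170.6] 323 bay 3 rel mm -118.5 -11.0
[306.4 180.5] 359 bay 1 rel mm 64.2 1.9
[281.6 185.8] 168 bay 1 rel mm -9.9 -5.1
[316.2 203.8] 415 bay 2 rel mm 64.1 2.1
[251.2 214.8] 628 bay 2 rel mm -112.1 -1.9
```

View pics/s4.png

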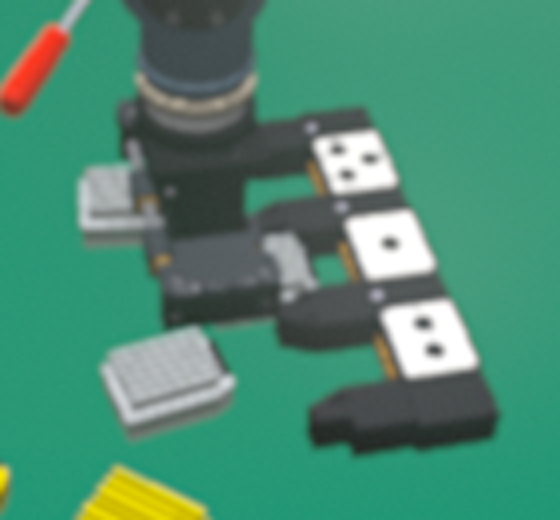

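Request:
carry_out:
  deltas:
    - [[-0.02,0.005,0,0,0,0,0.54],[-0.04,0.01,0,0,0,0,0.54],[-0.06,0.015,0,0,0,0,0.54],[-0.08,0.02,0,0,0,0,0.54],[-0.1,0.02,0,0,0,0,0.54],[-0.11,0.02,0,0,0,0,0.54],[-0.12,0.02,0,0,0,0,0.54],[-0.13,0.02,0,0,0,0,0.54],[-0.14,0.02,0,0,0,0,0.54],[-0.15,0.02,0,0,0,0,0.54]]

```text
time_s: 11.33
position: [0.547, 0.0594, -0.0343]
tcp_rot: [[-0.992, -0.13, -0.0], [-0.13, 0.992, 0.0], [0.0, 0.0, -1.0]]
force: [-2.2, 0.0, 0.5]
opening: 0.226
grasp_force: 1.0
```

```bash
python3 side.py
```

```text
tcp [ 0.5478  0.0594 -0.0343] F [-0.8 -0.3  0.1] 11.3833
tcp x' -0.0502
[268.5 141.4] 148 bay 3 rel mm -3.4 105.1
[297.9 159.9] 307 bay 3 rel mm 64.2 1.4
[242.9 170.4] 501 bay 3 rel mm -105.6 -12.7
[301.7 181.4] 516 bay 1 rel mm 49.9 0.8
[316.2 203.8] 415 bay 2 rel mm 64.1 2.1
[251.1 214.9] 622 bay 2 rel mm -112.3 -2.3
```

Request:
carry_out:
  deltas:
    - [[-0.005,0,0,0,0,0,0.54],[-0.01,0,0,0,0,0,0.54],[-0.015,0,0,0,0,0,0.54],[-0.02,0,0,0,0,0,0.54],[-0.025,0,0,0,0,0,0.54],[-0.03,0,0,0,0,0,0.54],[-0.035,0,0,0,0,0,0.54],[-0.04,0,0,0,0,0,0.54],[-0.04,0,0,0,0,0,0.54],[-0.04,0,0,0,0,0,0.54]]

```text
time_s: 12.22
position: [0.5496, 0.06, -0.0347]
tcp_rot: [[-0.991, -0.13, -0.007], [-0.13, 0.992, -0.0], [0.007, 0.001, -1.0]]
force: [-6.6, -3.2, 3.1]
opening: 0.234
grasp_force: 3.5
```

Request:
carry_out:
  deltas:
    - [[-0.005,0,0,0,0,0,0.54],[-0.01,0,0,0,0,0,0.54],[-0.015,0,0,0,0,0,0.54],[-0.02,0,0,0,0,0,0.54],[-0.025,0,0,0,0,0,0.54],[-0.03,0,0,0,0,0,0.54],[-0.03,0,0,0,0,0,0.54],[-0.03,0,0,0,0,0,0.54],[-0.03,0,0,0,0,0,0.54],[-0.03,0,0,0,0,0,0.54]]

```text
time_s: 13.05
position: [0.5491, 0.0605, -0.0352]
tcp_rot: [[-0.991, -0.131, -0.016], [-0.131, 0.991, -0.0], [0.016, 0.002, -1.0]]
force: [-12.3, -5.6, 7.2]
opening: 0.229
grasp_force: 6.5
```

Request:
carry_out:
  deltas:
    - [[0.04,0,0,0,0,0,0.54],[0.1,0,0,0,0,0,0.54],[0.16,0,0,0,0,0,0.54],[0.22,0,0,0,0,0,0.54],[0.27,0,-0.1,0,0,0,0.54],[0.34,-0.05,-0.3,0,0,0,0.54],[0.41,-0.2,-0.45,0,0,0,0.54],[0.48,-0.4,-0.5,0,0,0,0.54],[0.6,-0.55,-0.5,0,0,0,0.54],[0.9,-0.58,-0.5,0,0,0,0.54]]

```text
time_s: 13.88
position: [0.4473, -0.0475, 0.0424]
tcp_rot: [[-0.992, -0.129, 0.017], [-0.129, 0.992, -0.007], [-0.016, -0.009, -1.0]]
force: [0.8, -1.1, -0.7]
opening: 0.234
grasp_force: 0.0
```

```bash
python3 side.py pics/s5.png;python3 look.py pics/t5.png; python3 -c "
from h import *
cv2.imwrite('pics/c5.png',np.hstack([cv2.resize(cv2.imread('pics/s5.png'),(400,372)),cv2.resize(cv2.imread('pics/t5.png'),(400,372))]))"
```

```text
tcp [ 0.4282 -0.0423  0.0406] F [-9.3  1.4 -0.7] 13.9333
tcp x' -0.1818
[228.6 145.1] 165 bay 3 rel mm -130.2 111.1
[224.9 153.9] 44 bay 3 rel mm -147.1 71.2
[294.4 177.1] 1143 bay 1 rel mm 34.4 21.9
[248.1 171.7] 253 bay 3 rel mm -91.4 -20.7
[316.1 203.8] 418 bay 2 rel mm 63.9 2.2
[252.1 215.8] 557 bay 2 rel mm -110.4 -5.7
tcp [ 0.4296 -0.0412  0.0404] 13.9833
[261. 137.] 381 [18.4 22.6] 82.9 bay 2 rel mm 64.3 0.2
[227. 141.] 406 [18.5 22.7] 82.9 bay 1 rel mm 64.1 -0.1
[193. 145.] 381 [18.7 23. ] 83.3 bay 3 rel mm 63.6 -0.7
[230. 167.] 548 [28.7 20.2] 81.9 bay 1 rel mm -3.8 -1.2
[266. 201.] 433 [28.  19.5] 74.1 bay 2 rel mm -104.5 7.2
[201. 210.] 550 [28. 19.] 90.0 bay 3 rel mm -106.5 -1.4
[277. 233.] 449 [17. 39.] 90.0 bay 2 rel mm -191.1 -11.6
```

View pics/c5.png

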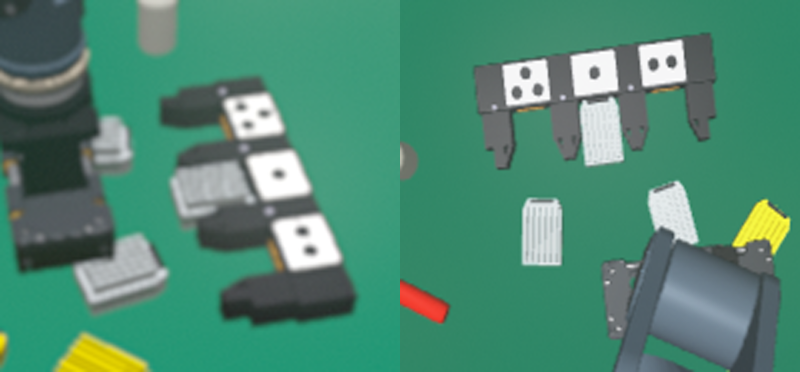

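Request:
carry_out:
  deltas:
    - [[0.01,-0.01,0.05,0,0,0,0.54],[0.03,-0.02,0.1,0,0,0,0.54],[0.03,-0.02,0.15,0,0,0,0.54],[0.03,-0.02,0.2,0,0,0,0.54],[0.03,-0.02,0.25,0,0,0,0.54],[0.03,-0.02,0.3,0,0,0,0.54],[0.03,-0.02,0.35,0,0,0,0.54],[0.03,-0.02,0.4,0,0,0,0.54],[0.03,-0.02,0.45,0,0,0,0.54],[0.03,-0.02,0.48,0,0,0,0.54]]

```text
time_s: 14.82
position: [0.4342, -0.0456, -0.0324]
tcp_rot: [[-0.992, -0.13, -0.001], [-0.13, 0.992, 0.0], [0.001, 0.0, -1.0]]
force: [-0.7, -0.1, -1.0]
opening: 0.229
grasp_force: 0.0
```

```bash
python3 - <<'E'
from h import *
s=telemetry.read_state(); print(s["position"],s["force"])
d=s["position"][:2]-np.array([.6095,-.0242]);print("bay2 frame",d@(.9916,.129),d@(-.129,.9916))
# bay-1 module: mask edge profile along x', using top
im=capture("top");hsv=cv2.cvtColor(im,cv2.COLOR_RGB2HSV)
m=(hsv[...,1]<70)&(hsv[...,2]>130)
for i,c,a,k in blobs(m[:240,150:300],300,900):
    ys,xs=np.nonzero(k);w=cast("top",np.c_[xs+150,ys],.036)[:,:2]
    r=cv2.minAreaRect((1000*w).astype(np.float32));q=np.array(r[0])/1e3
    for b,h in {1:(.5976,.0652),2:(.6095,-.0242),3:(.5862,.1548)}.items():
        e=q-h
        if abs(e@(-.129,.9916))<.04: print(b,a,"rect rel",np.round([e@(.9916,.129)*1e3,e@(-.129,.9916)*1e3],1),np.round(r[1],1),round(r[2],1))
E
```

```text
[ 0.43416527 -0.04557962 -0.03243795] [-0.6977203  -0.0823224  -0.97095308]
bay2 frame -0.17661988983291652 0.0014181459797269337
2 377 rect rel [64.2  0.2] [48.2 59.4] 7.6
1 405 rect rel [64.1 -0. ] [48.8 59.5] 7.6
3 372 rect rel [63.7 -1. ] [48.7 59.8] 7.2
1 546 rect rel [-2.3 -1.6] [75.6 52.2] 7.6
2 396 rect rel [-107.9    9.1] [71.2 50.8] 16.4
2 474 rect rel [-194.   -19.8] [98.7 40.3] 68.2
```

Request:
carry_out:
  deltas:
    - [[-0.04,0,0,0,0,0,0.54],[-0.08,0,0,0,0,0,0.54],[-0.12,0,0,0,0,0,0.54],[-0.16,0,0,0,0,0,0.54],[-0.2,0,0,0,0,0,0.54],[-0.24,0,0,0,0,0,0.54],[-0.28,0,0,0,0,0,0.54],[-0.32,0,0,0,0,0,0.54],[-0.36,0,0,0,0,0,0.54],[-0.4,0,0,0,0,0,0.54]]

```text
time_s: 15.7
position: [0.4944, -0.0378, -0.0313]
tcp_rot: [[-0.992, -0.13, -0.0], [-0.13, 0.992, -0.0], [0.0, 0.0, -1.0]]
force: [-0.2, 0.2, 1.0]
opening: 0.225
grasp_force: 0.6
```

Request:
carry_out:
  deltas:
    - [[-0.03,0,0,0,0,0,0.54],[-0.06,0,0,0,0,0,0.54],[-0.09,0,0,0,0,0,0.54],[-0.12,0,0,0,0,0,0.54],[-0.15,0,0,0,0,0,0.54],[-0.18,0,0,0,0,0,0.54],[-0.2,0,0,0,0,0,0.54],[-0.22,0,0,0,0,0,0.54],[-0.24,0,0,0,0,0,0.54],[-0.26,0,0,0,0,0,0.54]]

```text
time_s: 16.53
position: [0.5326, -0.0328, -0.0314]
tcp_rot: [[-0.992, -0.13, -0.0], [-0.13, 0.992, 0.0], [0.0, 0.0, -1.0]]
force: [-1.5, -0.1, 1.0]
opening: 0.227
grasp_force: 1.1
```

```bash
python3 side.py pics/s6.png
```

```text
tcp [ 0.5334 -0.033  -0.0313] F [-0.8  0.8 -0.3] 16.5833
tcp x' -0.0763
[298.7 174.8] 918 bay 1 rel mm 49.1 28.4
[251.  168.9] 572 bay 3 rel mm -81.1 -10.8
[316.1 203.8] 418 bay 2 rel mm 63.9 2.2
[289.4 209. ] 217 bay 2 rel mm -10.6 -1.9
```

Request:
carry_out:
  deltas:
    - [[-0.02,0,0,0,0,0,0.54],[-0.04,0,0,0,0,0,0.54],[-0.06,0,0,0,0,0,0.54],[-0.08,0,0,0,0,0,0.54],[-0.1,0,0,0,0,0,0.54],[-0.11,0,0,0,0,0,0.54],[-0.12,0,0,0,0,0,0.54],[-0.13,0,0,0,0,0,0.54],[-0.14,0,0,0,0,0,0.54],[-0.15,0,0,0,0,0,0.54]]

```text
time_s: 17.42
position: [0.5549, -0.03, -0.0313]
tcp_rot: [[-0.992, -0.13, -0.0], [-0.13, 0.992, 0.0], [0.0, 0.0, -1.0]]
force: [-0.7, -0.2, 0.5]
opening: 0.227
grasp_force: 0.6
```

Request:
carry_out:
  deltas:
    - [[-0.01,0,0,0,0,0,0.54],[-0.02,0,0,0,0,0,0.54],[-0.03,0,0,0,0,0,0.54],[-0.04,0,0,0,0,0,0.54],[-0.045,0,0,0,0,0,0.54],[-0.05,0,0,0,0,0,0.54],[-0.055,0,0,0,0,0,0.54],[-0.06,0,0,0,0,0,0.54],[-0.06,0,0,0,0,0,0.54],[-0.06,0,0,0,0,0,0.54]]

```text
time_s: 18.25
position: [0.5613, -0.0287, -0.0316]
tcp_rot: [[-0.991, -0.13, -0.005], [-0.13, 0.992, 0.0], [0.005, 0.001, -1.0]]
force: [-5.9, -1.7, 2.7]
opening: 0.233
grasp_force: 2.8
```

Request:
carry_out:
  deltas:
    - [[-0.005,0,0,0,0,0,0.54],[-0.01,0,0,0,0,0,0.54],[-0.015,0,0,0,0,0,0.54],[-0.02,0,0,0,0,0,0.54],[-0.025,0,0,0,0,0,0.54],[-0.03,0,0,0,0,0,0.54],[-0.035,0,0,0,0,0,0.54],[-0.04,0,0,0,0,0,0.54],[-0.04,0,0,0,0,0,0.54],[-0.04,0,0,0,0,0,0.54]]

```text
time_s: 19.08
position: [0.5607, -0.0279, -0.0322]
tcp_rot: [[-0.991, -0.131, -0.017], [-0.131, 0.991, 0.001], [0.017, 0.004, -1.0]]
force: [-13.2, -6.7, 6.2]
opening: 0.229
grasp_force: 7.4
```

Request:
carry_out:
  deltas:
    - [[0.08,0,0,0,0,0,0.54],[0.18,0,0,0,0,0,0.54],[0.28,0,-0.05,0,0,0,0.54],[0.38,0,-0.2,0,0,0,0.54],[0.48,0.1,-0.35,0,0,0,0.54],[0.58,0.25,-0.5,0,0,0,0.54],[0.68,0.42,-0.5,0,0,0,0.54],[0.78,0.6,-0.5,0,0,0,0.54],[0.86,0.75,-0.5,0,0,0,0.54],[0.92,0.85,-0.5,0,0,0,0.54]]

```text
time_s: 19.92
position: [0.4157, 0.0822, 0.0441]
tcp_rot: [[-0.992, -0.13, 0.002], [-0.13, 0.992, 0.001], [-0.002, 0.0, -1.0]]
force: [-0.2, 0.3, 0.3]
opening: 0.227
grasp_force: 0.0
```

```bash
python3 look.py; python3 - <<'E'
from h import *
s=telemetry.read_state();d=s["position"][:2]-np.array([.5862,.1548]);print("bay3 frame",s["position"],d@(.9916,.129),d@(-.129,.9916))
E
```

```text
tcp [0.4124 0.0837 0.0439] 19.9667
[261. 137.] 378 [18.2 22.6] 82.9 bay 2 rel mm 64.3 0.3
[227. 141.] 405 [18.5 22.7] 82.9 bay 1 rel mm 64.1 -0.2
[193. 145.] 372 [18.5 22.8] 82.9 bay 3 rel mm 64.0 -0.6
[263. 163.] 544 [28.7 20. ] 82.9 bay 2 rel mm -4.0 2.7
[230. 167.] 546 [28.7 20. ] 82.9 bay 1 rel mm -3.7 -1.3
[201. 210.] 550 [28. 19.] 90.0 bay 3 rel mm -106.5 -1.4
bay3 frame [0.41238645 0.08370017 0.04394123] -0.18152539582200522 -0.04808064424024534
```

Request:
carry_out:
  deltas:
    - [[0,0.08,0,0,0,0,0.54],[0,0.18,0,0,0,0,0.54],[0,0.28,0.04,0,0,0,0.54],[0,0.31,0.1,0,0,0,0.54],[0,0.31,0.18,0,0,0,0.54],[0,0.31,0.26,0,0,0,0.54],[0,0.31,0.34,0,0,0,0.54],[0,0.31,0.42,0,0,0,0.54],[0,0.31,0.48,0,0,0,0.54],[0,0.31,0.5,0,0,0,0.54]]

```text
time_s: 20.8
position: [0.4106, 0.1262, -0.0328]
tcp_rot: [[-0.992, -0.129, -0.001], [-0.129, 0.992, -0.0], [0.001, 0.0, -1.0]]
force: [-0.0, 0.5, -0.1]
opening: 0.226
grasp_force: 0.0
```

Request:
carry_out:
  deltas:
    - [[-0.04,0,0,0,0,0,0.54],[-0.08,0,0,0,0,0,0.54],[-0.12,0,0,0,0,0,0.54],[-0.16,0,0,0,0,0,0.54],[-0.2,0,0,0,0,0,0.54],[-0.24,0,0,0,0,0,0.54],[-0.28,0,0,0,0,0,0.54],[-0.32,0,0,0,0,0,0.54],[-0.36,0,0,0,0,0,0.54],[-0.4,0,0,0,0,0,0.54]]

```text
time_s: 21.63
position: [0.4702, 0.1345, -0.0313]
tcp_rot: [[-0.992, -0.13, -0.0], [-0.13, 0.992, -0.0], [0.0, 0.0, -1.0]]
force: [-2.2, -0.4, 2.2]
opening: 0.227
grasp_force: 0.9
```

Request:
carry_out:
  deltas:
    - [[-0.03,0,0,0,0,0,0.54],[-0.06,0,0,0,0,0,0.54],[-0.09,0,0,0,0,0,0.54],[-0.12,0,0,0,0,0,0.54],[-0.15,0,0,0,0,0,0.54],[-0.18,0,0,0,0,0,0.54],[-0.21,0,0,0,0,0,0.54],[-0.24,0,0,0,0,0,0.54],[-0.26,0,0,0,0,0,0.54],[-0.28,0,0,0,0,0,0.54]]

```text
time_s: 22.47
position: [0.5094, 0.1394, -0.0316]
tcp_rot: [[-0.992, -0.13, -0.005], [-0.13, 0.992, -0.001], [0.005, -0.0, -1.0]]
force: [-5.8, -2.0, 2.3]
opening: 0.226
grasp_force: 3.1
```

```bash
python3 side.py pics/s7.png
```

```text
tcp [ 0.5098  0.1395 -0.0316] F [-3.8 -2.8  0.8] 22.5167
tcp x' -0.0775
[297.9 159.9] 307 bay 3 rel mm 64.2 1.4
[274.4 164.1] 144 bay 3 rel mm -9.3 -3.3
[292.9 183.5] 819 bay 1 rel mm 23.5 -2.5
[301.8 207. ] 973 bay 2 rel mm 23.3 -1.2
```

Request:
carry_out:
  deltas:
    - [[-0.02,0.005,0,0,0,0,0.54],[-0.04,0.01,0,0,0,0,0.54],[-0.06,0.015,0,0,0,0,0.54],[-0.08,0.02,0,0,0,0,0.54],[-0.1,0.02,0,0,0,0,0.54],[-0.11,0.02,0,0,0,0,0.54],[-0.12,0.02,0,0,0,0,0.54],[-0.13,0.02,0,0,0,0,0.54],[-0.14,0.02,0,0,0,0,0.54],[-0.15,0.02,0,0,0,0,0.54]]

```text
time_s: 23.35
position: [0.5323, 0.1453, -0.0314]
tcp_rot: [[-0.992, -0.13, -0.002], [-0.13, 0.992, -0.001], [0.002, -0.0, -1.0]]
force: [-3.3, -3.0, 1.7]
opening: 0.23
grasp_force: 2.7
```

Request:
carry_out:
  deltas:
    - [[-0.01,0,0,0,0,0,0.54],[-0.02,0,0,0,0,0,0.54],[-0.03,0,0,0,0,0,0.54],[-0.04,0,0,0,0,0,0.54],[-0.045,0,0,0,0,0,0.54],[-0.05,0,0,0,0,0,0.54],[-0.055,0,0,0,0,0,0.54],[-0.06,0,0,0,0,0,0.54],[-0.06,0,0,0,0,0,0.54],[-0.06,0,0,0,0,0,0.54]]

```text
time_s: 24.18
position: [0.5359, 0.1454, -0.0315]
tcp_rot: [[-0.991, -0.13, -0.013], [-0.13, 0.991, -0.002], [0.013, -0.001, -1.0]]
force: [-10.0, -7.1, 7.5]
opening: 0.232
grasp_force: 7.4
```

Request:
carry_out:
  deltas:
    - [[0,-0.01,0,0,0,0,0.54],[-0.005,-0.02,0,0,0,0,0.54],[-0.01,-0.03,0,0,0,0,0.54],[-0.015,-0.03,0,0,0,0,0.54],[-0.02,-0.03,0,0,0,0,0.54],[-0.025,-0.03,0,0,0,0,0.54],[-0.03,-0.03,0,0,0,0,0.54],[-0.035,-0.03,0,0,0,0,0.54],[-0.035,-0.03,0,0,0,0,0.54],[-0.035,-0.03,0,0,0,0,0.54]]

```text
time_s: 25.02
position: [0.5381, 0.1424, -0.0319]
tcp_rot: [[-0.991, -0.131, -0.019], [-0.131, 0.991, -0.002], [0.019, 0.001, -1.0]]
force: [-14.0, -3.9, 10.4]
opening: 0.228
grasp_force: 8.6
```

```bash
python3 side.py pics/s8.png
```

```text
tcp [ 0.5381  0.1424 -0.0319] F [-14.5  -4.5   9.1] 25.0667
tcp x' -0.049
[295.  160.4] 393 bay 3 rel mm 55.0 1.0
[292.9 183.5] 822 bay 1 rel mm 23.6 -2.6
[301.7 206.9] 976 bay 2 rel mm 23.2 -1.2
```

Request:
carry_out:
  deltas:
    - [[0.08,0,0,0,0,0,0.54],[0.18,0,0,0,0,0,0.54],[0.28,0,-0.05,0,0,0,0.54],[0.38,0,-0.2,0,0,0,0.6],[0.46,0,-0.35,0,0,0,0.7],[0.5,0,-0.5,0,0,0,1],[0.5,-0.1,-0.6,0,0,0,1],[0.5,-0.2,-0.7,0,0,0,1],[0.5,-0.35,-0.8,0,0,0,1],[0.5,-0.5,-0.9,0,0,0,1]]

```text
time_s: 25.9
position: [0.4856, 0.0588, 0.1051]
tcp_rot: [[-0.991, -0.131, 0.005], [-0.131, 0.991, 0.0], [-0.005, -0.0, -1.0]]
force: [-0.5, -0.1, 0.1]
opening: 0.005
grasp_force: 0.0
```

Request:
carry_out:
  deltas:
    - [[0,-0.1,0,0,0,0,1],[0,-0.2,0,0,0,0,1],[0,-0.3,0,0,0,0,1],[0,-0.4,0,0,0,0,1],[0,-0.5,0,0,0,0,1],[0,-0.6,0,0,0,0,1],[0,-0.7,0,0,0,0,1],[0,-0.8,0,0,0,0,1],[0,-0.9,0,0,0,0,1],[0,-1,0,0,0,0,1]]

```text
time_s: 26.73
position: [0.5051, -0.0909, 0.1043]
tcp_rot: [[-0.992, -0.129, 0.005], [-0.129, 0.992, -0.001], [-0.004, -0.002, -1.0]]
force: [0.3, 0.4, -0.1]
opening: 0.01
grasp_force: 0.0
```

```bash
python3 look.py pics/t9.png; python3 - <<'E'
from h import *
s=telemetry.read_state();p=s["position"];R=s["tcp_rot"];print(p,s["opening"])
for nm,t in (("power",(.482,-.311)),("start",(.557,-.315))):
    print(nm,np.round(R.T@(np.array([*t,p[2]])-p)/.15,3))
for n in ("top","side"):
    im=capture(n);hsv=cv2.cvtColor(im,cv2.COLOR_RGB2HSV)
    m=(hsv[...,1]<40)&(hsv[...,2]>140)
    if n=="top": sl=(slice(160,235),slice(350,400))
    else: sl=(slice(280,350),slice(220,320))
    for i,c,a,k in blobs(m[sl],40,600):
        c=c+[sl[1].start,sl[0].start];print(n,np.round(c,1),a,[np.round(cast(n,c,z)[0][:2],4).tolist() for z in (.07,.078)])
E
```

```text
tcp [ 0.5065 -0.0938  0.1044] 26.7833
[261. 137.] 382 [18.4 22.6] 82.9 bay 2 rel mm 64.3 0.3
[227. 141.] 408 [18.5 22.8] 82.9 bay 1 rel mm 64.1 -0.2
[193. 145.] 380 [18.6 23. ] 83.3 bay 3 rel mm 63.7 -0.7
[263. 163.] 544 [28.7 20. ] 82.9 bay 2 rel mm -3.9 2.6
[230. 167.] 549 [28.8 20.2] 82.9 bay 1 rel mm -3.8 -1.3
[196. 171.] 550 [28.7 20. ] 85.6 bay 3 rel mm -5.1 -1.3
[296. 196.] 196 [30. 10.] 90.0 bay 2 rel mm -100.3 -71.2
[ 0.50653329 -0.09379379  0.10443974] 0.004486431553524724
power [ 0.348 -1.415  0.004]
start [-0.144 -1.506  0.008]
top [380.  180.9] 96 [[0.5575, -0.3174], [0.557, -0.3148]]
top [378.6 210.7] 174 [[0.482, -0.3135], [0.4821, -0.3111]]
```

```bash
cat >yaw.py <<'E'
from h import *
g=np.mean([capture("top").astype(float) for _ in range(2)],0).astype(np.uint8)
G=cv2.resize(g,None,fx=4,fy=4,interpolation=cv2.INTER_CUBIC);hsv=cv2.cvtColor(G,cv2.COLOR_RGB2HSV)
m=(hsv[...,1]<70)&(hsv[...,2]>130);m[900:]=0;m[:,:640]=0;m[:,1150:]=0
for i,c,a,k in blobs(m,3000,15000):
    ys,xs=np.nonzero(k);px=np.c_[(xs+.5)/4-.5,(ys+.5)/4-.5];w=cast("top",px,.036)[:,:2]*1e3
    C=np.cov(w.T);e,V=np.linalg.eigh(C);v=V[:,1]*np.sign(V[0,1])
    q=w@np.array([[.9916,-.129],[.129,.9916]])
    print(np.round(w.mean(0),1),a,"yaw",round(np.degrees(np.arctan2(v[1],v[0])),2),"x' 1%,99%",np.round(np.percentile(q[:,0],[1,99]),1))
E
python3 yaw.py
```

```text
[673.1 -15.7] 6250 yaw -82.56 x' 1%,99% [641.4 689.6]
[661.4  73.3] 6589 yaw -82.38 x' 1%,99% [641.1 689.4]
[649.9 162.3] 6148 yaw -83.21 x' 1%,99% [640.9 689.3]
[605.3 -22.1] 8703 yaw 8.27 x' 1%,99% [562.  633.9]
[594.2  63.4] 8806 yaw 7.13 x' 1%,99% [561.9 633.9]
[581.5 152.6] 8808 yaw 5.09 x' 1%,99% [561.  633.2]
```

Request:
carry_out:
  deltas:
    - [[-0.01,0.08,0,0,0,0,1],[-0.02,0.18,0,0,0,0,1],[-0.04,0.3,0,0,0,0,1],[-0.05,0.42,0,0,0,0,1],[-0.07,0.54,0,0,0,0,1],[-0.08,0.66,0,0,0,0,1],[-0.1,0.78,0,0,0,0,1],[-0.12,0.86,0,0,0,0,1],[-0.12,0.92,0,0,0,0,1],[-0.12,0.94,0,0,0,0,1]]

```text
time_s: 27.82
position: [0.5015, 0.055, 0.1037]
tcp_rot: [[-0.991, -0.133, -0.001], [-0.133, 0.991, 0.001], [0.001, 0.001, -1.0]]
force: [-0.0, 0.6, 0.4]
opening: 0.003
grasp_force: 0.0
```

Request:
carry_out:
  deltas:
    - [[-0.02,0.12,0,0,0,0,1],[-0.04,0.28,0,0,0,0,1],[-0.05,0.44,0,0,0,0,1],[-0.05,0.54,0.08,0,0,0,1],[-0.05,0.55,0.22,0,0,0,1],[-0.05,0.55,0.38,0,0,0,1],[-0.05,0.55,0.54,0,0,0,1],[-0.05,0.55,0.7,0,0,0,1],[-0.05,0.55,0.84,0,0,0,1],[-0.05,0.55,0.9,0,0,0,1]]

```text
time_s: 28.65
position: [0.4974, 0.1351, -0.0337]
tcp_rot: [[-0.992, -0.129, -0.004], [-0.129, 0.992, -0.0], [0.004, 0.0, -1.0]]
force: [-0.1, 0.0, 0.2]
opening: 0.006
grasp_force: 0.0
```

Request:
carry_out:
  deltas:
    - [[-0.03,-0.03,0,0,0,0,1],[-0.06,-0.03,0,0,0,0,1],[-0.1,-0.03,0,0,0,0,1],[-0.14,-0.03,0,0,0,0,1],[-0.18,-0.03,0,0,0,0,1],[-0.21,-0.03,0,0,0,0,1],[-0.23,-0.03,0,0,0,0,1],[-0.25,-0.03,0,0,0,0,1],[-0.265,-0.03,0,0,0,0,1],[-0.28,-0.03,0,0,0,0,1]]

```text
time_s: 29.48
position: [0.5385, 0.1359, -0.0316]
tcp_rot: [[-0.991, -0.13, -0.006], [-0.13, 0.992, -0.001], [0.006, 0.0, -1.0]]
force: [-5.7, -2.6, 2.6]
opening: 0.005
grasp_force: 3.0
```

Request:
carry_out:
  deltas:
    - [[-0.005,0,0,0,0,0,1],[-0.01,0,0,0,0,0,1],[-0.015,0,0,0,0,0,1],[-0.02,0,0,0,0,0,1],[-0.025,0,0,0,0,0,1],[-0.03,0,0,0,0,0,1],[-0.035,0,0,0,0,0,1],[-0.04,0,0,0,0,0,1],[-0.04,0,0,0,0,0,1],[-0.04,0,0,0,0,0,1]]

```text
time_s: 30.32
position: [0.539, 0.136, -0.0324]
tcp_rot: [[-0.991, -0.13, -0.016], [-0.13, 0.991, -0.002], [0.017, 0.0, -1.0]]
force: [-9.8, -4.8, 4.7]
opening: 0.008
grasp_force: 5.2
```

Request:
carry_out:
  deltas:
    - [[0.08,0,0,0,0,0,1],[0.18,0,0,0,0,0,1],[0.28,0,-0.05,0,0,0,1],[0.38,0,-0.2,0,0,0,1],[0.46,0,-0.35,0,0,0,1],[0.5,0,-0.5,0,0,0,1],[0.5,-0.1,-0.6,0,0,0,1],[0.5,-0.2,-0.7,0,0,0,1],[0.5,-0.35,-0.8,0,0,0,1],[0.5,-0.5,-0.9,0,0,0,1]]

```text
time_s: 31.15
position: [0.4831, 0.0525, 0.1046]
tcp_rot: [[-0.991, -0.131, 0.001], [-0.131, 0.991, -0.0], [-0.001, -0.0, -1.0]]
force: [0.4, 0.2, -0.3]
opening: 0.008
grasp_force: 0.0
```

Request:
carry_out:
  deltas:
    - [[0,-0.1,0,0,0,0,1],[0,-0.2,0,0,0,0,1],[0,-0.3,0,0,0,0,1],[0,-0.4,0,0,0,0,1],[0,-0.5,0,0,0,0,1],[0,-0.6,0,0,0,0,1],[0,-0.7,0,0,0,0,1],[0,-0.8,0,0,0,0,1],[0,-0.9,0,0,0,0,1],[0,-1,0,0,0,0,1]]

```text
time_s: 31.98
position: [0.5026, -0.0967, 0.1037]
tcp_rot: [[-0.992, -0.13, 0.001], [-0.13, 0.992, -0.0], [-0.001, -0.0, -1.0]]
force: [0.6, -0.3, 1.0]
opening: 0.008
grasp_force: 0.0
```

```bash
python3 yaw.py; python3 - <<'E'
from h import *
s=telemetry.read_state();p=s["position"];R=s["tcp_rot"];print(p,s["opening"])
for nm,t in (("power",(.482,-.311)),("start",(.557,-.315))):
    print(nm,np.round(R.T@(np.array([*t,p[2]])-p)/.15,3))
im=capture("side");hsv=cv2.cvtColor(im,cv2.COLOR_RGB2HSV)
cv2.imwrite("pics/sk.png",cv2.resize(im[270:360,200:340,::-1],None,fx=5,fy=5))
m=(hsv[290:325,235:305,1]<60)&(hsv[290:325,235:305,2]>170)
for i,c,a,k in blobs(m,40,900):
    c=c+[235,290];print(np.round(c,1),a,[np.round(cast("side",c,z)[0][:2],4).tolist() for z in (.07,.078)])
print(im[[310,310],[250,288]])
E
```

```text
[673.1 -15.7] 6250 yaw -82.53 x' 1%,99% [641.4 689.6]
[661.3  73.3] 6584 yaw -82.21 x' 1%,99% [641.1 689.4]
[649.9 162.3] 6146 yaw -83.23 x' 1%,99% [640.9 689.3]
[605.3 -22.1] 8702 yaw 8.33 x' 1%,99% [562.  633.9]
[594.2  63.4] 8808 yaw 7.17 x' 1%,99% [561.8 633.9]
[582.  152.5] 8794 yaw 7.79 x' 1%,99% [561.6 633.3]
[ 0.50358356 -0.09802228  0.10380246] 0.0045656870005850655
power [ 0.323 -1.39   0.002]
start [-0.169 -1.48   0.003]
[288.  308.2] 150 [[0.5574, -0.3148], [0.5564, -0.3185]]
[[215 212 215]
 [215 212 216]]
```

Request:
carry_out:
  deltas:
    - [[0.03,-0.1,0,0,0,0,1],[0.06,-0.2,0,0,0,0,1],[0.1,-0.3,0,0,0,0,1],[0.14,-0.4,0,0,0,0,1],[0.18,-0.5,0,0,0,0,1],[0.22,-0.6,0,0,0,0,1],[0.26,-0.7,0,0,0,0,1],[0.3,-0.8,0,0,0,0,1],[0.31,-0.9,0,0,0,0,1],[0.31,-1,0,0,0,0,1]]

```text
time_s: 32.97
position: [0.4753, -0.2504, 0.1036]
tcp_rot: [[-0.992, -0.13, -0.001], [-0.13, 0.992, 0.001], [0.0, 0.001, -1.0]]
force: [-0.8, -0.7, -0.4]
opening: 0.004
grasp_force: 0.0
```

Request:
carry_out:
  deltas:
    - [[0,-0.1,0,0,0,0,1],[0,-0.2,0,0,0,0,1],[0,-0.3,0,0,0,0,1],[0,-0.38,0,0,0,0,1],[0,-0.38,0.05,0,0,0,1],[0,-0.38,0.1,0,0,0,1],[0,-0.38,0.15,0,0,0,1],[0,-0.38,0.2,0,0,0,1],[0,-0.38,0.25,0,0,0,1],[0,-0.38,0.3,0,0,0,1]]

```text
time_s: 33.8
position: [0.4826, -0.3062, 0.0576]
tcp_rot: [[-0.991, -0.13, -0.001], [-0.13, 0.991, 0.001], [0.001, 0.001, -1.0]]
force: [0.5, -0.3, 0.5]
opening: 0.008
grasp_force: 0.0
```

```bash
python3 - <<'E'
from h import *
s=telemetry.read_state();p=s["position"];R=s["tcp_rot"];print(p,s["force"])
for nm,t in (("power",(.482,-.311)),("start",(.557,-.316))):
    print(nm,np.round(R.T@(np.array([*t,p[2]])-p)/.15,3))
im=capture("side")
cv2.imwrite("pics/sk2.png",cv2.resize(im[230:360,180:340,::-1],None,fx=4,fy=4))
E
```

```text
[ 0.48260235 -0.30623599  0.05756602] [ 0.47905075 -0.26182344  0.4832227 ]
power [ 0.008 -0.031 -0.   ]
start [-0.483 -0.129 -0.001]
```

View pics/sk2.png

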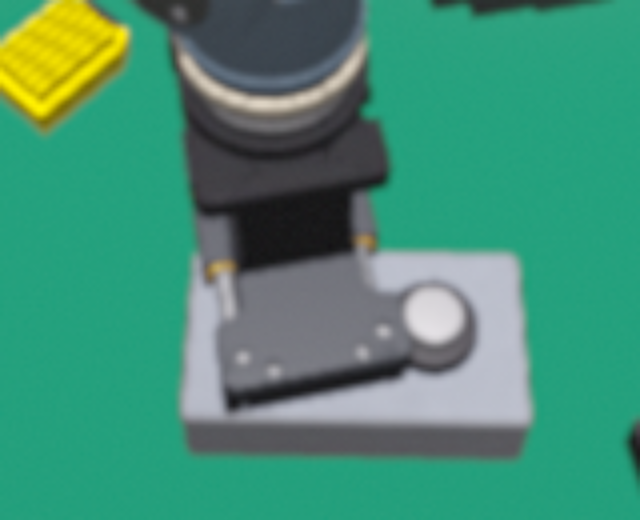

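Request:
carry_out:
  deltas:
    - [[0,-0.03,0.03,0,0,0,1],[0,-0.03,0.06,0,0,0,1],[0,-0.03,0.09,0,0,0,1],[0,-0.03,0.12,0,0,0,1],[0,-0.03,0.14,0,0,0,1],[0,-0.03,0.16,0,0,0,1],[0,-0.03,0.17,0,0,0,1],[0,-0.03,0.18,0,0,0,1],[0,-0.03,0.19,0,0,0,1],[0,-0.03,0.2,0,0,0,1]]

```text
time_s: 34.68
position: [0.4836, -0.3118, 0.0308]
tcp_rot: [[-0.992, -0.13, 0.0], [-0.13, 0.992, -0.0], [-0.0, -0.001, -1.0]]
force: [-4.0, 3.6, 27.2]
opening: 0.003
grasp_force: 13.6
```

Request:
carry_out:
  deltas:
    - [[0,0,0.005,0,0,0,1],[0,0,0.01,0,0,0,1],[0,0,0.015,0,0,0,1],[0,0,0.02,0,0,0,1],[0,0,0.025,0,0,0,1],[0,0,0.03,0,0,0,1],[0,0,0.035,0,0,0,1],[0,0,0.04,0,0,0,1],[0,0,0.04,0,0,0,1],[0,0,0.04,0,0,0,1]]

```text
time_s: 35.52
position: [0.4838, -0.3119, 0.0305]
tcp_rot: [[-0.991, -0.131, 0.002], [-0.131, 0.991, -0.003], [-0.001, -0.003, -1.0]]
force: [-9.6, 8.1, 50.3]
opening: 0.008
grasp_force: 25.4
```

Request:
carry_out:
  deltas:
    - [[0,0,-0.06,0,0,0,1],[0,0,-0.12,0,0,0,1],[0,0,-0.2,0,0,0,1],[0,0.1,-0.28,0,0,0,1],[0,0.25,-0.34,0,0,0,1],[0,0.4,-0.4,0,0,0,1],[0,0.55,-0.4,0,0,0,1],[0,0.7,-0.4,0,0,0,1],[0,0.85,-0.4,0,0,0,1],[0,1,-0.4,0,0,0,1]]

```text
time_s: 36.35
position: [0.4638, -0.1618, 0.0823]
tcp_rot: [[-0.992, -0.129, -0.0], [-0.129, 0.992, 0.0], [0.0, 0.0, -1.0]]
force: [0.1, 0.0, -0.5]
opening: 0.004
grasp_force: 0.0
```

```bash
python3 - <<'E'
from h import *
s=telemetry.read_state();print(s["position"],s["force"],s["time_s"])
for f in (0,1):
    T=cv2.imread("pics/top0.png")[:,:,::-1] if f==0 else capture("top")
    S=cv2.imread("pics/side0.png")[:,:,::-1] if f==0 else capture("side")
    for n,im,(y0,y1,x0,x1) in (("top",T,(165,230,355,400)),("side",S,(285,330,230,310))):
        g=cv2.resize(im[y0:y1,x0:x1],None,fx=4,fy=4,interpolation=cv2.INTER_CUBIC);hsv=cv2.cvtColor(g,cv2.COLOR_RGB2HSV)
        for i,c,a,k in blobs((hsv[...,1]<45)&(hsv[...,2]>172),400,9000):
            c=(c+.5)/4-.5+[x0,y0];print("now" if f else "start",n,np.round(c,2),a/16)
    if f: cv2.imwrite("pics/k3.png",np.hstack([cv2.resize(cv2.imread("pics/side0.png")[285:330,220:310],None,fx=4.4,fy=4.4),cv2.resize(S[285:330,220:310,::-1],None,fx=4.4,fy=4.4)]))
E
```

```text
[ 0.46378617 -0.16181424  0.08231981] [ 0.13185154  0.04530355 -0.47151664] 36.35
start top [379.73 180.82] 70.5
start top [378.54 210.76] 140.8125
start side [249.34 306.21] 257.5
start side [287.98 308.31] 138.0
now top [379.92 180.79] 78.6875
now top [389.82 208.29] 29.0
now top [380.45 207.8 ] 42.4375
now side [249.42 307.99] 269.125
now side [287.97 308.29] 147.75
```

View pics/k3.png

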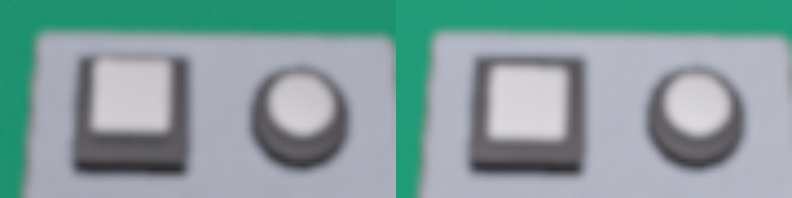

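Request:
carry_out:
  deltas:
    - [[-0.05,-0.1,0,0,0,0,1],[-0.1,-0.2,0,0,0,0,1],[-0.15,-0.3,0,0,0,0,1],[-0.2,-0.4,0,0,0,0,1],[-0.25,-0.5,0,0,0,0,1],[-0.3,-0.6,0,0,0,0,1],[-0.35,-0.7,0,0,0,0,1],[-0.4,-0.8,0,0,0,0,1],[-0.45,-0.9,0,0,0,0,1],[-0.48,-0.98,0,0,0,0,1]]

```text
time_s: 37.28
position: [0.5557, -0.3017, 0.0822]
tcp_rot: [[-0.992, -0.129, 0.001], [-0.129, 0.992, -0.001], [-0.001, -0.001, -1.0]]
force: [-0.1, 0.1, -0.9]
opening: 0.004
grasp_force: 0.0
```

Request:
carry_out:
  deltas:
    - [[0,-0.06,0,0,0,0,1],[0,-0.12,0,0,0,0,1],[0,-0.12,0.03,0,0,0,1],[0,-0.12,0.06,0,0,0,1],[0,-0.12,0.1,0,0,0,1],[0,-0.12,0.14,0,0,0,1],[0,-0.12,0.18,0,0,0,1],[0,-0.12,0.22,0,0,0,1],[0,-0.12,0.24,0,0,0,1],[0,-0.12,0.24,0,0,0,1]]

```text
time_s: 38.12
position: [0.5562, -0.3164, 0.0455]
tcp_rot: [[-0.992, -0.13, -0.002], [-0.13, 0.992, 0.001], [0.001, 0.002, -1.0]]
force: [-0.0, 0.6, 0.4]
opening: 0.004
grasp_force: 0.0
```

Request:
carry_out:
  deltas:
    - [[0,0,0.02,0,0,0,1],[0,0,0.04,0,0,0,1],[0,0,0.06,0,0,0,1],[0,0,0.075,0,0,0,1],[0,0,0.085,0,0,0,1],[0,0,0.095,0,0,0,1],[0,0,0.105,0,0,0,1],[0,0,0.115,0,0,0,1],[0,0,0.12,0,0,0,1],[0,0,0.12,0,0,0,1]]

```text
time_s: 38.95
position: [0.5568, -0.3171, 0.0288]
tcp_rot: [[-0.992, -0.13, -0.0], [-0.13, 0.992, 0.0], [0.0, 0.0, -1.0]]
force: [-0.7, 0.1, 3.1]
opening: 0.007
grasp_force: 1.5
```

Request:
carry_out:
  deltas:
    - [[0,0,0.005,0,0,0,1],[0,0,0.01,0,0,0,1],[0,0,0.015,0,0,0,1],[0,0,0.02,0,0,0,1],[0,0,0.025,0,0,0,1],[0,0,0.03,0,0,0,1],[0,0,0.03,0,0,0,1],[0,0,0.03,0,0,0,1],[0,0,0.03,0,0,0,1],[0,0,0.03,0,0,0,1]]

```text
time_s: 39.78
position: [0.5569, -0.3172, 0.0268]
tcp_rot: [[-0.992, -0.13, 0.0], [-0.13, 0.992, -0.001], [-0.0, -0.001, -1.0]]
force: [-4.2, 3.1, 16.1]
opening: 0.006
grasp_force: 8.1
```

Request:
carry_out:
  deltas:
    - [[0,0,-0.05,0,0,0,1],[0,0,-0.12,0,0,0,1],[0,0,-0.2,0,0,0,1],[0,0.05,-0.3,0,0,0,1],[0,0.15,-0.4,0,0,0,1],[0,0.3,-0.5,0,0,0,1],[0,0.5,-0.5,0,0,0,1],[0,0.7,-0.5,0,0,0,1],[0,0.85,-0.5,0,0,0,1],[0,0.95,-0.5,0,0,0,1]]

```text
time_s: 40.62
position: [0.5378, -0.1735, 0.0996]
tcp_rot: [[-0.991, -0.131, -0.0], [-0.131, 0.991, 0.001], [0.0, 0.001, -1.0]]
force: [0.4, -0.6, -0.1]
opening: 0.006
grasp_force: 0.0
```

Request:
carry_out:
  deltas:
    - [[0.1,0,0,0,0,0,1],[0.2,0,0,0,0,0,1],[0.3,0,0,0,0,0,1],[0.4,0,0,0,0,0,1],[0.45,0,0,0,0,0,1],[0.5,0,0,0,0,0,1],[0.5,0,0,0,0,0,1],[0.5,0,0,0,0,0,1],[0.5,0,0,0,0,0,1],[0.5,0,0,0,0,0,1]]

```text
time_s: 41.45
position: [0.4649, -0.1859, 0.0992]
tcp_rot: [[-0.992, -0.13, 0.001], [-0.13, 0.992, -0.001], [-0.001, -0.001, -1.0]]
force: [0.5, -0.3, 0.5]
opening: 0.004
grasp_force: 0.0
```

```bash
python3 yaw.py; python3 - <<'E'
from h import *
S=capture("side");print(telemetry.read_state()["position"])
g=cv2.resize(S[285:330,230:310],None,fx=4,fy=4,interpolation=cv2.INTER_CUBIC);hsv=cv2.cvtColor(g,cv2.COLOR_RGB2HSV)
for i,c,a,k in blobs((hsv[...,1]<45)&(hsv[...,2]>172),400,9000): print(np.round((c+.5)/4-.5+[230,285],2),a/16)
E
```

```text
[673.1 -15.7] 6252 yaw -82.47 x' 1%,99% [641.4 689.6]
[661.3  73.3] 6597 yaw -82.47 x' 1%,99% [641.1 689.4]
[649.9 162.3] 6149 yaw -83.19 x' 1%,99% [640.9 689.3]
[605.4 -22.1] 8695 yaw 8.31 x' 1%,99% [562.  633.9]
[594.2  63.4] 8808 yaw 7.08 x' 1%,99% [561.8 633.9]
[582.1 152.5] 8796 yaw 7.68 x' 1%,99% [561.6 633.3]
[ 0.4645097  -0.18560566  0.09912787]
[249.42 307.98] 270.4375
[287.96 308.28] 148.625
```

Power key down, start key sprung back, and all three modules are home and clear of the robot.

```bash
python3 -c "
from rig import job; print(job.hand_in())"
```

```text
the job is handed in; nothing more can be done
None
```

I handed the job in at about 41.6 s: modules pushed home in bays 1, 2 and 3 in that order, the power key pressed and staying down, then the start key pressed fully and sprung back. The hand-in gave no verdict, and the fingertip pushed the power key with about 50 N.

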